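Press a filter cartridge home with a ratchet clamp, then release it

TASK

Pump the clamp's orange trigger bar, letting it come all the way up between strokes, until the ratchet jaw has pushed the blue cartridge fully home in the white holder, and stop as soon as the trigger goes stiff: a hard squeeze on the seated cartridge cracks it. Then hold the red release button down until the jaw has sprung all the way back, and let go. Move the jaw and the cartridge only with the clamp's own trigger and button, and leave the other things on the table where they are.

Things in the scene. Friction and masses are not known exactly. Their poses are not given: they have to be found in the camera images.
- clamp: bench ratchet clamp fixed to the table: dark base plate 96 x 300 x 12 mm, black ratchet body, white holder. Origin on the table under the plate's middle; y axis = the way the jaw advances, z up; all its parts lie at x = 0. Along y: trigger bar -136 mm, black tower -86 to -22 (top z = 102), red button -40, jaw, cartridge, white holder 77 to 137 (top z = 88)
- trigger (a joint): the sprung trigger lever, rad: 0 up, 0.37 down at its stop. A full stroke lowers its bar by 27 mm (the first 2 to 3 mm idle) and moves the jaw 12 mm, two teeth; a pawl holds the jaw while the trigger comes up. Pressing takes 2 to 5 N while the jaw moves freely and 7 to 10 N while the cartridge slides in. The stop at the end of a full stroke feels hard too, but loads nothing
- trigger_bar (a point): centre of the orange trigger bar, a round bar of 18 mm diameter, 52 mm long along the clamp's x axis, pressed down from above; its top is 9 mm above this point. It is 106 mm above the table when up, 78 mm when down, and shifts less than 4 mm sideways. The black cheeks below it end at z = 68 mm
- release (a joint): the red release button, m: 0 up, 0.009 fully down (sprung; fully down takes about 7 to 10 N). From about 6 mm down it frees both pawls, and the jaw's spring then draws the jaw back within half a second
- release_top (a point): centre of the top of the red release button, 26 mm in diameter, 116 mm above the table when up; it is pressed straight down
- jaw: the orange jaw plate 42 mm wide and 50 mm high on its toothed steel bar, with a black rubber face; origin at the clamp's origin when fully back. To be moved only by the clamp
- jaw_face (a point): centre of the jaw's black rubber face, 58 mm above the table. Fully back it stands at y = 30.5 mm of the clamp (44.5 mm before the holder face)
- cartridge: the cartridge: blue flange of 36 mm diameter, 6 mm thick, on a white barrel along the clamp's y axis, partly in the holder; origin at the clamp's origin when home. It slides with about 7 N of friction. Once home, the push on the trigger bar climbs by 2 to 5 N per mm of bar travel: 13 to 15 N there is firmly home, about 20 N cracks the cartridge
- cartridge_face (a point): centre of the outer face of the blue flange, which the jaw pushes. It starts 14 to 24 mm short of home; home is 6 mm before the holder face
- holder_face (a point): centre of the face of the white holder's mouth, on which the flange stops; axes as the clamp's
- mug_1: green mug 86 x 118 x 96 mm, origin at its base; a bystander
- jar_1: glass jar with green lid 62 x 63 x 109 mm, origin at its base; a bystander
- amber_bottle: amber bottle with blue cap 57 x 57 x 122 mm, origin at its base; a bystander

How it is judged:
By the outcome, as a careful person would: the job done as asked, in the order asked, and still so for the second after the job is handed in, with the robot touching nothing.
It also fails if it takes over 51 s, if anything falls off the work surface, if the arm or the gripper's body presses on something with over 40 N, if the wrist force passes 120 N, or if a joint passes its speed limit or range.

ROBOT

A 6-joint arm with a two-finger parallel gripper is mounted at the origin on a cart in front of the work surface, level with it; the furniture and walls round the work are solid. World frame = base frame: x ahead of the robot, y to its left, z up, the work surface at z = 0. Lengths are in m, angles in rad, forces in N, time in s.
With the tool pointing down it reaches from about 0.325 to 0.9 m from the base axis. Payload 3.5 kg.
Tool frame: the origin (TCP) lies midway between the tips of the shut fingers; the grasp point (between the pads) lies 19 mm behind it; z points along the fingers, y is the line along which they close (so a half turn about z gives the same grasp; the last joint's range is limited). The gripper opens to 85 mm and grips with 20 to 120 N. Pads are 22 mm wide; open, the fingers measure 114 mm over their backs; the gripper's body (76 mm by 85 mm) begins 54 mm behind the grasp point. The pads swing forward as they close: fully open they stand 13 mm farther back than shut.
Start: joints at [-1.31, 0.276, -0.026, 1.268, 0, 1.467], TCP at [0.222, -0.584, 0.231] pointing down, gripper open.
Joint ranges: [-3.12, 3.12], [-0.85, 1.88], [-1.08, 1.24], [-1.95, 2.15], [-1.57, 1.53], [-3.14, 3.14]. Speed limits (rad/s): [2.57, 2.57, 3.14, 3.14, 3.14, 3.14].

INTERFACE

Orientations are given as a unit quaternion [x, y, z, w].
In Python, from plant import monitor, get_image, arm gives the robot as it stands. The module is installed in compiled form; this text tells all that it offers.
- The arm moves only by the shell command python3 -m pendant 'ROWS' [OPENING] [FORCE]. ROWS is JSON, a list of rows, each a list of 4 numbers: the shift along the world's x, y, z in mm, then the turn about the world's z in rad. A call has 1 to 10 rows; each row shifts and turns the commanded pose from where the row before left it; what a row does not reach is not made up. A row lasts 1/10 s, in which the tool goes at most 50 mm and 8.59 degrees, less where a joint would pass 70% of its speed; a pose out of reach is approached as far as the arm can. A call is refused whole if a number of a shift passes 50 or a number of a turn 0.15, either way. A call with a gripper value outside its range is refused whole. OPENING is the closure, from 0 (fully open) to 1 (shut), set as the call begins (- or left out, the last holds). The fingers move at their own pace and stop on an object; FORCE is the grip in N (left out, the last holds). Time passes only in rows, so rows that do not move let the fingers close. It gives the time, the measured TCP pose, the force, the opening and the grip force at its end, in the units of the state.
- monitor.get_state(): the state, without advancing time (a new reading comes with each control period).
- get_image(name): name is "side" or "top" or "wrist"; returns a dict with "image" (420x560x3 uint8, red, green, blue), "vfov" (degrees; the focal length in pixels is half the picture's height over the tangent of half this angle, whatever the lens; pixels are square), "cx", "cy" (the principal point, pixels), "rvec" (rotation vector, rad) and "tvec" (3), from world to camera coordinates, as OpenCV has them; the wrist camera has in their place "hand_eye" (4x4, takes a point from camera to tool coordinates, whose origin is the TCP and whose axes are the flange's). Camera axes: x right, y down, z forward; pixel columns grow to the right and rows downward; lengths in m; the calibration is good to about 2 mm. A picture is of the moment at which its call begins: read the wrist's pose just before it. There is no depth.
- arm.close_job(): hands the job in; it is judged then, once.
The state is a dict: "clock": time; "qpos": joint angles; "qd": joint speeds; "joint_efforts": joint torques, N m; "tool_pos": TCP position; "tool_rot": TCP orientation; "ft_force": force on the tool from outside, world axes, zero at the start; "wrist_torque": the same for the moment, N m; "finger_gap": finger opening in m; "grasp_force": force on a finger pad.
Only numpy, scipy, OpenCV 4.12 (cv2) and the standard library are available. Lean on these libraries where they do the work, as an engineer would, in place of code of your own. Each camera call takes 0.05 s, during which the arm holds its last target. There are 200 camera calls.

## Working session

There is one attempt and no reset: what is moved stays moved. The work goes in short steps, Python scripts to look and compute and a shell command to move; the robot and the scene stay as the last step left them, time stands still between calls to the robot, and variables do not carry over. Pictures are saved under pics/ and viewed, at most 10 in all, crops included, and the job is handed in when it is done.

```bash
mkdir -p pics; cat > h.py <<'E'
import numpy as np, cv2
from plant import monitor, get_image, arm
def cam(n):
    d=get_image(n); im=d["image"]; f=im.shape[0]/2/np.tan(np.radians(d["vfov"])/2)
    K=np.array([[f,0,d["cx"]],[0,f,d["cy"]],[0,0,1]]); return d,im,K
def ray(d,K,uv):
    R=cv2.Rodrigues(np.array(d["rvec"],float))[0]; t=np.array(d["tvec"],float).ravel()
    c=-R.T@t; v=R.T@np.linalg.inv(K)@np.array([uv[0],uv[1],1.]); return c,v/np.linalg.norm(v)
def onz(d,K,uv,z):
    c,v=ray(d,K,uv); return c+v*(z-c[2])/v[2]
def proj(d,K,p):
    return cv2.projectPoints(np.array(p,float).reshape(-1,3),np.array(d["rvec"],float),np.array(d["tvec"],float),K,None)[0].reshape(-1,2)
E
python3 - <<'E'
from h import *
s=monitor.get_state();print(s["clock"],s["tool_pos"],s["tool_rot"],s["ft_force"],s["finger_gap"])
for n in("top","side"):
    d,im,K=cam(n);cv2.imwrite(f"pics/{n}0.png",im[:,:,::-1])
    R=cv2.Rodrigues(np.array(d["rvec"],float))[0];print(n,K[0,0],-R.T@np.array(d["tvec"]).ravel(),R[2])
    hsv=cv2.cvtColor(im,cv2.COLOR_RGB2HSV)
    for nm,lo,hi in(("red",(0,150,60),(5,255,255)),("red2",(174,150,60),(180,255,255)),("orange",(6,150,80),(22,255,255)),("blue",(95,120,60),(125,255,255))):
        m=cv2.inRange(hsv,lo,hi);k,l,st,c=cv2.connectedComponentsWithStats(m)
        for i in range(1,k):
            if st[i,4]>25:print(nm,st[i],c[i].round(1))
E
```

```text
0.0 [ 0.22216858 -0.58334152  0.23012615] [ 9.83502098e-01  1.80893234e-01 -9.42616857e-05 -1.11898882e-03] [-0.43405915  0.91429266  0.17621884] 0.08511540938122125
top 527.0165206198506 [0.41245085 0.01796296 1.40787071] [ 9.51701698e-02 -1.77085667e-04 -9.95461002e-01]
red [281 215   8   8  47] [284.4 218.8]
orange [420 143  18  18 130] [426.8 152.3]
orange [297 209  30  21 285] [315.8 219. ]
orange [260 213  14  16 173] [265.7 220.6]
blue [246 215   3  12  30] [246.8 220.6]
side 388.9695811004488 [0.56742534 1.10865973 0.74241227] [-0.00952327 -0.85609521 -0.51673039]
red [ 233  233   35   76 1627] [250.  274.5]
orange [276 182  13  12  68] [282.3 185.5]
orange [278 209  14  11  77] [284.4 212.3]
```

View pics/top0.png

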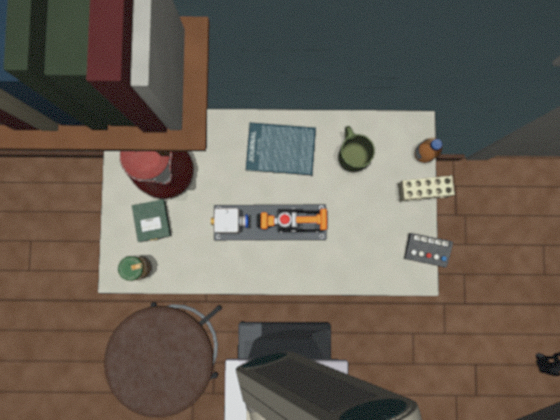

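View pics/side0.png

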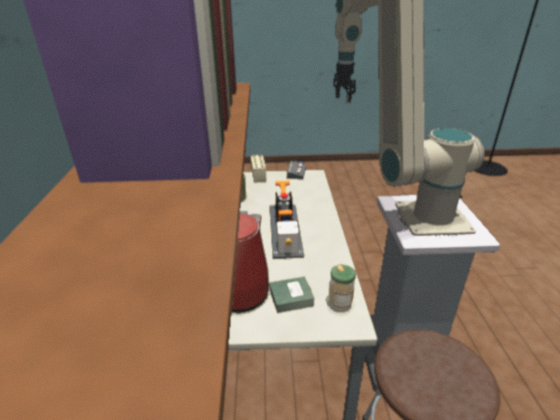

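The top view shows the clamp with its y axis pointing left in the image (about world +y): trigger bar at about (322,219), button (284,219), holder (227,220). There is nothing tall next to it except the shelf and red jug, both well to the left. I'll measure the points next.

```bash
python3 - <<'E'
from h import *
d,im,K=cam("top")
hsv=cv2.cvtColor(im,cv2.COLOR_RGB2HSV)
m=cv2.inRange(hsv,(0,150,60),(5,255,255));m[:200]=0;m[240:]=0
ys,xs=np.nonzero(m);b=onz(d,K,(xs.mean(),ys.mean()),.116);print("button",b)
o=cv2.inRange(hsv,(6,150,80),(22,255,255));o[:200]=0;o[240:]=0
ys,xs=np.nonzero(o);
k=xs>=319;print("bar cols",[(c,ys[xs==c].min(),ys[xs==c].max()) for c in range(310,328) if (xs==c).any()])
k=xs>=320;t=onz(d,K,(xs[k].mean(),ys[k].mean()),.113);print("bar",t,np.linalg.norm((t-b)[:2]))
# base plate: not-table dark region
g=(im.max(2)<130).astype(np.uint8);g[:195]=0;g[250:]=0;g[:,:200]=0;g[:,340:]=0
full=cv2.morphologyEx(g,cv2.MORPH_OPEN,np.ones((5,5),np.uint8))
c=max(cv2.findContours(full,0,2)[0],key=cv2.contourArea)
r=cv2.minAreaRect(c);bx=cv2.boxPoints(r);P=np.array([onz(d,K,p,.012) for p in bx]);print(r);print(P.round(4))
mid=P.mean(0);print("mid",mid);e=P[1:]-P[:-1];print(np.linalg.norm(e,axis=1),np.degrees(np.arctan2(e[:,1],e[:,0])))
print("btn->bar angle",np.degrees(np.arctan2(*(b-t)[[1,0]])))
# side view button / bar
d2,i2,K2=cam("side")
print("proj side",proj(d2,K2,[b,t]))
cv2.imwrite("pics/c.png",np.hstack([cv2.resize(im[195:245,200:340],None,fx=5,fy=5,interpolation=2)[:,:,::-1]]))
E
```

```text
button [0.51170493 0.00868182 0.116     ]
bar cols [(310, np.int64(217), np.int64(221)), (311, np.int64(217), np.int64(221)), (312, np.int64(217), np.int64(221)), (313, np.int64(217), np.int64(221)), (314, np.int64(217), np.int64(221)), (315, np.int64(216), np.int64(221)), (316, np.int64(215), np.int64(222)), (317, np.int64(214), np.int64(223)), (318, np.int64(214), np.int64(223)), (319, np.int64(211), np.int64(224)), (320, np.int64(210), np.int64(229)), (321, np.int64(210), np.int64(229)), (322, np.int64(210), np.int64(229)), (323, np.int64(210), np.int64(229)), (324, np.int64(209), np.int64(229)), (325, np.int64(209), np.int64(228)), (326, np.int64(211), np.int64(227))]
bar [ 0.51218034 -0.08613687  0.113     ] 0.0948198797861361
((270.5, 221.5), (98.99998474121094, 34.99999237060547), -0.0)
[[ 0.4649  0.1754  0.012 ]
 [ 0.5581  0.1773  0.012 ]
 [ 0.5605 -0.0864  0.012 ]
 [ 0.4674 -0.0866  0.012 ]]
mid [0.51272771 0.04494417 0.012     ]
[0.09312486 0.2636428  0.09314054] [   1.15091889  -89.46204775 -179.87326347]
btn->bar angle 90.28727195951765
proj side [[283.70246054 193.69361047]
 [282.12411534 180.95021762]]
```

View pics/c.png

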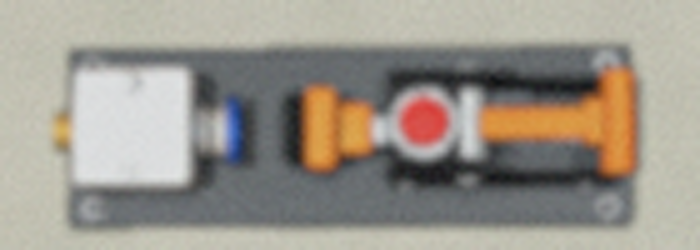

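The crop shows the clamp with yaw ≈ 0. The bar is at about (0.512, -0.087), the button at (0.512, 0.009), so the spacing measures 95 mm against 96 given. The jaw is back and the blue flange sticks out of the holder. I'll shut the gripper and move over the bar.

```bash
python3 -m pendant '[[24,41,-4,0],[24,41,-4,0],[24,41,-4,0],[24,41,-4,0],[24,41,-4,0],[24,41,-4,0],[24,41,-4,0],[24,41,-4,0],[24,41,-4,0],[24,41,-4,0]]' 1 60; python3 -m pendant '[[24,41,-10,0],[25,40,-10,0],[1,4,-10,0],[0,0,0,0],[0,0,0,0]]'
```

```text
clock: 1.2
tool_pos: [0.463, -0.1723, 0.1912]
tool_rot: [0.984, 0.181, 0.0, 0.0]
ft_force: [0.7, -0.9, -0.6]
finger_gap: -0.0002
grasp_force: 0.0
clock: 1.7
tool_pos: [0.5115, -0.0896, 0.161]
tool_rot: [0.984, 0.181, -0.001, -0.0]
ft_force: [0.9, 0.0, 0.9]
finger_gap: -0.0
grasp_force: 0.0
```

```bash
python3 -m pendant '[[0,2,-20,0],[0,0,-20,0],[0,0,-4,0],[0,0,0,0]]'; python3 -m pendant '[[0,0,-3,0],[0,0,-3,0],[0,0,-3,0],[0,0,0,0]]'
```

```text
clock: 2.1
tool_pos: [0.5114, -0.0882, 0.1172]
tool_rot: [0.984, 0.18, -0.001, -0.0]
ft_force: [-0.2, -0.2, 0.9]
finger_gap: -0.0001
grasp_force: 0.0
clock: 2.5
tool_pos: [0.5136, -0.0882, 0.1093]
tool_rot: [0.984, 0.181, 0.001, 0.001]
ft_force: [0.2, -3.3, 4.1]
finger_gap: 0.0002
grasp_force: 2.0
```

```bash
python3 - <<'E'
from h import *
d,im,K=cam("side");cv2.imwrite("pics/s1.png",cv2.resize(im[150:270,230:350],None,fx=5,fy=5,interpolation=2)[:,:,::-1])
E
```

```text
(no output)
```

View pics/s1.png

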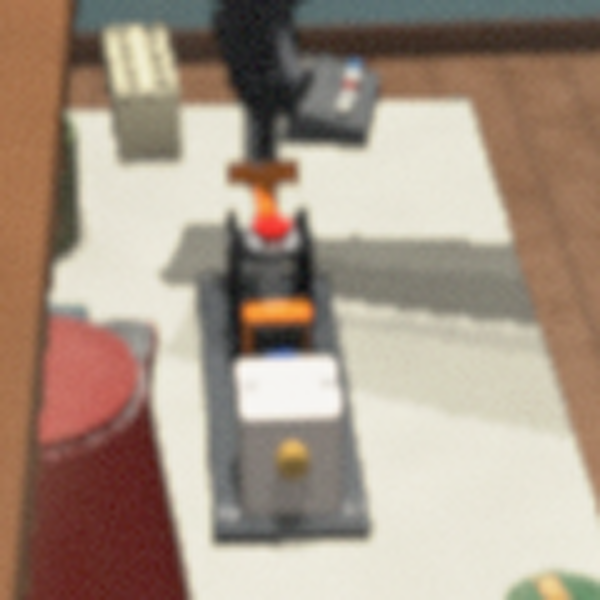

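The side view shows the fingertip centred on the orange bar, the bar slightly lowered. I'll finish stroke 1.

```bash
python3 -m pendant '[[0,0,-6,0],[0,0,-6,0],[0,0,-5,0],[0,0,-2,0],[0,0,0,0]]'; python3 -m pendant '[[0,0,-1,0],[0,0,-1,0],[0,0,0,0]]'
```

```text
clock: 3.05
tool_pos: [0.513, -0.0869, 0.0893]
tool_rot: [0.983, 0.181, 0.001, -0.0]
ft_force: [1.8, -1.7, 4.5]
finger_gap: -0.0001
grasp_force: 2.1
clock: 3.35
tool_pos: [0.5129, -0.0869, 0.0875]
tool_rot: [0.983, 0.181, 0.001, -0.0]
ft_force: [2.7, -1.6, 4.3]
finger_gap: 0.0004
grasp_force: 2.2
```

```bash
python3 -m pendant '[[0,0,-1,0],[0,0,-1,0],[0,0,0,0]]'
```

```text
clock: 3.65
tool_pos: [0.513, -0.0869, 0.0868]
tool_rot: [0.983, 0.181, 0.001, -0.0]
ft_force: [-0.4, -1.3, 12.5]
finger_gap: -0.0003
grasp_force: 6.2
```

Stop reached at z = 0.0868. I'll raise fully, then do stroke 2.

```bash
python3 -m pendant '[[0,0,10,0],[0,0,10,0],[0,0,10,0],[0,0,4,0],[0,0,0,0],[0,0,0,0]]'; python3 -m pendant '[[0,0,-10,0],[0,0,-8,0],[0,0,-6,0],[0,0,-5,0],[0,0,0,0]]'; python3 -m pendant '[[0,0,-2,0],[0,0,-1,0],[0,0,-1,0],[0,0,0,0]]'
```

```text
clock: 4.25
tool_pos: [0.5118, -0.0869, 0.1189]
tool_rot: [0.983, 0.181, -0.0, -0.0]
ft_force: [-0.3, 0.3, -0.1]
finger_gap: -0.0001
grasp_force: 0.0
clock: 4.75
tool_pos: [0.513, -0.0878, 0.09]
tool_rot: [0.984, 0.181, 0.0, 0.001]
ft_force: [0.6, -3.6, 5.7]
finger_gap: -0.0001
grasp_force: 2.7
clock: 5.15
tool_pos: [0.513, -0.0877, 0.0871]
tool_rot: [0.984, 0.181, 0.0, 0.001]
ft_force: [-0.1, -3.8, 9.2]
finger_gap: -0.0008
grasp_force: 4.5
```

```bash
python3 -m pendant '[[0,0,-1,0],[0,0,0,0]]'; python3 - <<'E'
from h import *
d,im,K=cam("top");cv2.imwrite("pics/t2.png",cv2.resize(im[195:245,200:340],None,fx=5,fy=5,interpolation=2)[:,:,::-1])
E
```

```text
clock: 5.35
tool_pos: [0.5131, -0.0877, 0.0868]
tool_rot: [0.984, 0.181, 0.0, 0.001]
ft_force: [-3.1, -2.6, 13.4]
finger_gap: -0.0004
grasp_force: 6.9
```

View pics/t2.png

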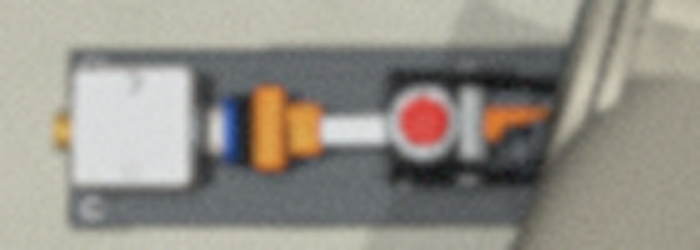

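The jaw has advanced about 24 mm and its rubber face touches the blue flange (px 240), with about 14 mm left to home. Stroke 3, in steps.

```bash
python3 -m pendant '[[0,0,10,0],[0,0,10,0],[0,0,10,0],[0,0,5,0],[0,0,0,0],[0,0,0,0]]'; python3 -m pendant '[[0,0,-8,0],[0,0,-6,0],[0,0,-4,0],[0,0,-4,0],[0,0,0,0]]';python3 -m pendant '[[0,0,-3,0],[0,0,-2,0],[0,0,-1,0],[0,0,0,0]]'
```

```text
clock: 6.0
tool_pos: [0.5119, -0.0868, 0.1199]
tool_rot: [0.983, 0.181, -0.0, -0.0]
ft_force: [-0.4, -0.0, 0.1]
finger_gap: -0.0002
grasp_force: 0.0
clock: 6.5
tool_pos: [0.513, -0.0896, 0.0987]
tool_rot: [0.984, 0.18, -0.0, 0.003]
ft_force: [-1.0, -5.3, 7.6]
finger_gap: 0.0002
grasp_force: 3.7
clock: 6.9
tool_pos: [0.513, -0.0898, 0.0931]
tool_rot: [0.984, 0.18, -0.0, 0.003]
ft_force: [-1.9, -5.8, 7.9]
finger_gap: -0.0002
grasp_force: 4.1
```

```bash
python3 -m pendant '[[0,0,-2,0],[0,0,-2,0],[0,0,-1,0],[0,0,0,0]]';python3 -m pendant '[[0,0,-1,0],[0,0,-0.5,0],[0,0,0,0]]'
```

```text
clock: 7.3
tool_pos: [0.5131, -0.0897, 0.088]
tool_rot: [0.984, 0.18, -0.0, 0.003]
ft_force: [-1.0, -5.5, 8.0]
finger_gap: -0.0001
grasp_force: 3.9
clock: 7.6
tool_pos: [0.5131, -0.0896, 0.087]
tool_rot: [0.984, 0.18, -0.0, 0.003]
ft_force: [-3.1, -5.4, 11.7]
finger_gap: -0.0
grasp_force: 5.3
```

```bash
python3 -m pendant '[[0,0,-0.5,0],[0,0,0,0]]'; python3 -m pendant '[[0,0,10,0],[0,0,10,0],[0,0,10,0],[0,0,5,0],[0,0,0,0],[0,0,0,0]]'; python3 - <<'E'
from h import *
d,im,K=cam("top");cv2.imwrite("pics/t3.png",cv2.resize(im[195:245,200:340],None,fx=5,fy=5,interpolation=2)[:,:,::-1])
E
```

```text
clock: 7.8
tool_pos: [0.5131, -0.0896, 0.0869]
tool_rot: [0.984, 0.18, -0.0, 0.003]
ft_force: [-3.8, -4.8, 13.5]
finger_gap: -0.0005
grasp_force: 6.4
clock: 8.4
tool_pos: [0.512, -0.0869, 0.12]
tool_rot: [0.983, 0.181, -0.0, -0.0]
ft_force: [-0.1, -0.4, -0.3]
finger_gap: -0.0002
grasp_force: 0.0
```

View pics/t3.png

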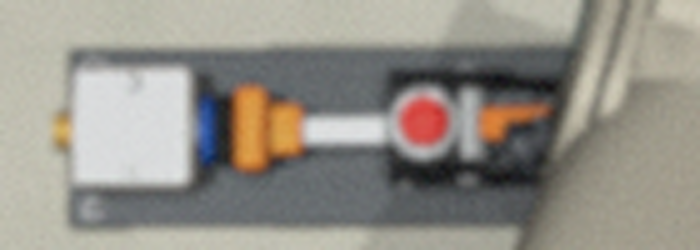

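```bash
python3 -m pendant '[[0,0,-4,0],[0,0,-2,0],[0,0,-2,0],[0,0,0,0]]'; python3 -m pendant '[[0,0,-1,0],[0,0,0,0]]'
```

```text
clock: 8.85
tool_pos: [0.5122, -0.0877, 0.1122]
tool_rot: [0.984, 0.181, -0.0, 0.001]
ft_force: [-0.9, -2.9, 3.1]
finger_gap: 0.0002
grasp_force: 1.6
clock: 9.05
tool_pos: [0.5124, -0.0875, 0.1115]
tool_rot: [0.984, 0.181, -0.0, 0.0]
ft_force: [-1.1, -1.8, 3.1]
finger_gap: 0.0001
grasp_force: 1.7
```

The flange (px 197–215) is nearly on the holder with about 2 mm left, and the jaw is in contact. I'll make the last stroke in 1 mm steps.

```bash
for i in 1 2; do :; done; python3 -m pendant '[[0,0,-1,0],[0,0,0,0]]' | grep -E 'tool_pos|ft_'; python3 -m pendant '[[0,0,-1,0],[0,0,0,0]]'| grep -E 'tool_pos|ft_'; python3 -m pendant '[[0,0,-1,0],[0,0,0,0]]'| grep -E 'tool_pos|ft_'
```

```text
tool_pos: [0.5126, -0.0875, 0.1106]
ft_force: [-1.7, -3.4, 4.0]
tool_pos: [0.5127, -0.0874, 0.1095]
ft_force: [-1.2, -4.7, 5.3]
tool_pos: [0.5128, -0.0875, 0.1087]
ft_force: [-1.2, -3.7, 5.6]
```

```bash
python3 -m pendant '[[0,0,-1,0],[0,0,0,0]]' | grep -E 'tool_pos|ft_'; python3 -m pendant '[[0,0,-1,0],[0,0,0,0]]'| grep -E 'tool_pos|ft_'
```

```text
tool_pos: [0.5128, -0.0877, 0.1081]
ft_force: [-1.8, -4.5, 8.5]
tool_pos: [0.5128, -0.0878, 0.1072]
ft_force: [-3.0, -4.5, 8.9]
```

```bash
python3 -m pendant '[[0,0,-1,0],[0,0,0,0]]' | grep -E 'tool_pos|ft_'
```

```text
tool_pos: [0.5128, -0.088, 0.1062]
ft_force: [-3.4, -4.4, 8.2]
```

```bash
python3 -m pendant '[[0,0,-1,0],[0,0,0,0]]' | grep -E 'tool_pos|ft_'
```

```text
tool_pos: [0.5129, -0.0881, 0.1055]
ft_force: [-2.8, -5.5, 10.6]
```

```bash
python3 -m pendant '[[0,0,-1,0],[0,0,0,0]]' | grep -E 'tool_pos|ft_'
```

```text
tool_pos: [0.5129, -0.0883, 0.1048]
ft_force: [-3.7, -5.5, 12.6]
```

```bash
python3 -m pendant '[[0,0,-0.5,0],[0,0,0,0]]' | grep -E 'tool_pos|ft_'
```

```text
tool_pos: [0.5129, -0.0883, 0.1045]
ft_force: [-5.1, -5.3, 13.9]
```

```bash
python3 -m pendant '[[0,0,0,0],[0,0,0,0]]' | grep -E 'tool_pos|ft_'; python3 - <<'E'
from h import *
d,im,K=cam("top");cv2.imwrite("pics/t4.png",cv2.resize(im[195:245,200:340],None,fx=5,fy=5,interpolation=2)[:,:,::-1])
print(monitor.get_state()["ft_force"])
E
```

```text
tool_pos: [0.5129, -0.0883, 0.1046]
ft_force: [-4.6, -4.2, 12.6]
[-4.81025547 -5.64857215 13.79471117]
```

View pics/t4.png

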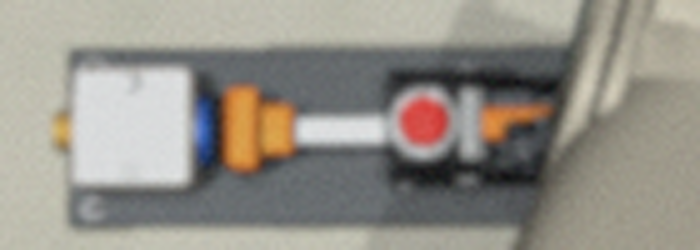

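The flange is now flush with the holder and force is averaging about 13.3 N. One 0.3 mm nudge to sit mid-band, then up and over the button.

```bash
python3 -m pendant '[[0,0,-0.3,0],[0,0,0,0]]' | grep -E 'tool_pos|ft_'; python3 -m pendant '[[0,0,12,0],[0,0,20,0],[0,0,20,0],[0,0,0,0],[0,35,0,0],[0,35,0,0],[0,26,0,0],[0,0,0,0],[0,0,0,0]]'
```

```text
tool_pos: [0.5129, -0.0883, 0.1044]
ft_force: [-4.4, -5.4, 14.9]
clock: 12.2
tool_pos: [0.5115, 0.0098, 0.1532]
tool_rot: [0.983, 0.182, -0.001, -0.001]
ft_force: [0.6, -0.6, -1.1]
finger_gap: -0.0002
grasp_force: 0.0
```

```bash
python3 -m pendant '[[0,-1,-15,0],[0,0,-15,0],[0,0,-6,0],[0,0,-3,0],[0,0,-3,0],[0,0,0,0]]' | grep -E 'tool_pos|ft_'; python3 -m pendant '[[0,0,-1,0],[0,0,-1,0],[0,0,-1,0],[0,0,0,0]]'| grep -E 'tool_pos|ft_'
```

```text
tool_pos: [0.5115, 0.0074, 0.1127]
ft_force: [-3.8, -0.7, 4.8]
tool_pos: [0.5122, 0.0075, 0.1102]
ft_force: [-4.1, -1.1, 5.9]
```

```bash
python3 -m pendant '[[0,0,-1,0],[0,0,-1,0],[0,0,0,0]]' | grep -E 'tool_pos|ft_'; python3 -m pendant '[[0,0,-1,0],[0,0,-0.5,0],[0,0,0,0],[0,0,0,0],[0,0,0,0],[0,0,0,0],[0,0,0,0],[0,0,0,0]]'| grep -E 'tool_pos|ft_'; python3 - <<'E'
from h import *
d,im,K=cam("top");a=im[195:245,200:340];d,im,K=cam("side");b=im[180:240,250:320]
cv2.imwrite("pics/t5.png",np.vstack([cv2.resize(a,(700,250)),cv2.resize(b,(700,340))[:, :]])[:,:,::-1])
E
```

```text
tool_pos: [0.5122, 0.0075, 0.1084]
ft_force: [-5.8, -1.7, 7.3]
tool_pos: [0.5123, 0.0075, 0.1071]
ft_force: [-4.5, -1.3, 8.2]
```

View pics/t5.png

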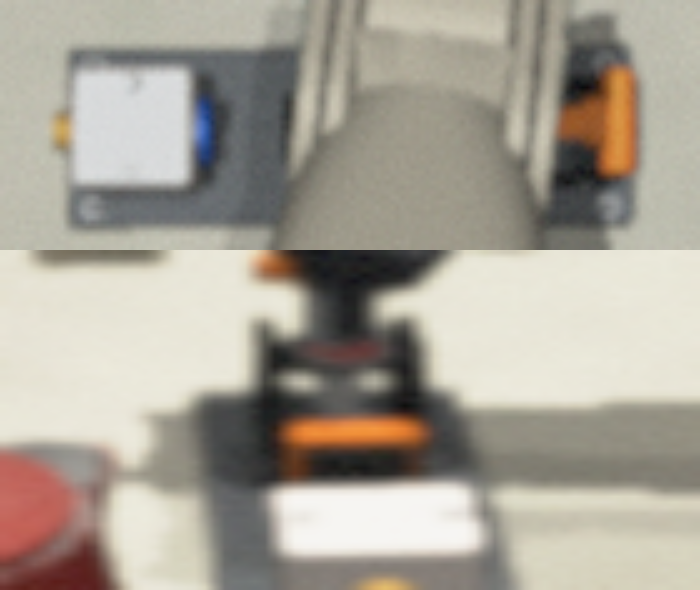

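The jaw has sprung back behind the wrist and the flange is flush in the holder. I'll hold a bit longer, then let go, back away and check.

```bash
python3 -m pendant '[[0,0,0,0],[0,0,0,0],[0,0,0,0],[0,0,0,0],[0,0,0,0]]'|grep ft_; python3 -m pendant '[[0,0,10,0],[0,0,20,0],[0,0,30,0],[0,0,30,0],[0,-45,0,0],[0,-45,0,0],[0,-45,0,0],[0,-45,0,0],[0,0,0,0],[0,0,0,0]]'; python3 - <<'E'
from h import *
d,im,K=cam("top");cv2.imwrite("pics/t6.png",cv2.resize(im[195:245,200:340],None,fx=5,fy=5,interpolation=2)[:,:,::-1])
E
```

```text
ft_force: [-4.6, -0.7, 7.9]
clock: 15.9
tool_pos: [0.5129, -0.1731, 0.1964]
tool_rot: [0.984, 0.18, 0.001, -0.0]
ft_force: [-0.1, 0.2, 0.3]
finger_gap: -0.0001
grasp_force: 0.0
```

View pics/t6.png

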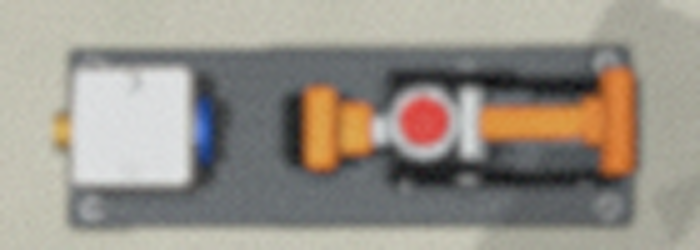

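The jaw is fully back (px 285–340, as at the start), the flange is flush on the holder, and the trigger and button are both up.

```bash
python3 -c "from plant import arm; print(arm.close_job())"
```

```text
the job is handed in; nothing more can be done
None
```

The cartridge is seated in the holder with a last push of about 15 N on the trigger, the jaw has sprung fully back, the button and trigger are up, and the job was handed in at about 16 s.

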